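# Open the loaded hold-down station

## Robot

A 7-joint arm with a two-finger parallel gripper is mounted at the origin on the work surface; the furniture and walls round the work are solid. World frame = base frame: x ahead of the robot, y to its left, z up, the work surface at z = 0. Lengths are in mm, angles in rad, forces in N, time in s.
With the tool pointing down it reaches from about 350 to 900 mm from the base axis. Payload 19.9 kg.
Tool frame: the origin (TCP) lies on the centre line of the jaws, within the pads' length; the fingertips stand 17 mm ahead of it and the grasp point (between the pads) lies 2 mm behind it; z points along the fingers, y is the line along which they close (so a half turn about z gives the same grasp; the last joint's range is limited). The gripper opens to 85 mm and grips with 20 to 120 N. Pads are 22 mm wide; open, the fingers measure 114 mm over their backs; the gripper's body (76 mm by 85 mm) begins 54 mm behind the grasp point. The pads swing forward as they close: fully open they stand 13 mm farther back than shut.
Start: joints at [1.226, 0.417, -0.01, 1.614, 0.005, 1.111, -0.053], TCP at [186.964, -596.362, 248.26] pointing down, gripper open.
Joint ranges: [-2.81, 2.81], [-0.39, 2.02], [-1.27, 1.25], [0.06, 2.57], [-1.19, 4.33], [0.19, 2], [-2.82, 2.82]. Speed limits (rad/s): [1.89, 1.89, 2.39, 2.39, 3.01, 3.01, 3.01].

## Interface

Orientations are given as a unit quaternion [x, y, z, w].
In Python, from station import ctrl, optics, nets gives the robot as it stands.
- The arm moves only by the shell command python3 -m jog 'ROWS' [FORCE]. ROWS is JSON, a list of rows, each a list of 3 entries, a list of its own where there are three numbers: the turn, a rotation vector about the world's x, y, z each as a share of pi rad, from -1 to 1, then the shift along the world's x, y, z each as a share of 25 cm, from -1 to 1, then the closure, from 0 (fully open) to 1 (shut). A call has 1 to 20 rows; each row is the pose to reach, as a shift and turn from the pose commanded when the call began, turning the shorter way round; what a row does not reach only later rows make up. A row lasts 1/12 s, in which the tool goes at most 41.7 mm and 7.16 degrees, less where a joint would pass 70% of its speed; a pose out of reach is approached as far as the arm can. A call with a number of a shift or a turn outside -1 to 1 is refused whole. A call with a gripper value outside its range is refused whole. The fingers move at their own pace and stop on an object; FORCE is the grip in N (left out, the last holds). Time passes only in rows, so rows that repeat a pose let the fingers close. It gives the time, the measured TCP pose, the force, the opening and the grip force at its end, in the units of the state.
- ctrl.sense(): the state, without advancing time (a new reading comes with each control period).
- optics.grab_frame(name): name is "side" or "top" or "wrist"; returns a dict with "frame" (480x640x3 uint8, red, green, blue), "vertical_fov" (degrees; the focal length in pixels is half the picture's height over the tangent of half this angle, whatever the lens; pixels are square), "cx", "cy" (the principal point, pixels), "cam_to_world" (4x4, takes a point from camera to world coordinates). Camera axes: x right, y up, looking along -z (the intrinsics and any distortion apply to the point x, -y, -z); pixel columns grow to the right and rows downward; lengths in mm; the calibration is good to about 2 mm. A picture is of the moment at which its call begins. There is no depth.
- ctrl.close_job(): hands the job in; it is judged then, once.
Trained networks look in the newest picture that a camera, given by its name, has taken for a name from the list of things; names that differ only in an ending like _2 or _b are one class to them, and where a whole thing is asked for, a point or a joint stands for the part that bears it (a point fixed in the world has none). Each returns a list of dicts, best first, with "confidence" (0 to 1); they miss things now and then, are a little off and sometimes report something else, mostly with a low value. They report only what shows in the picture. A call takes as long as a camera call.
- nets.look_for(camera, thing): "point" ([x, y, z] in mm, in world coordinates, good to about 4 mm: the middle of the surface that is visible of it).
- nets.regions_of(camera, thing): "pixels" (480x640 bool, what is visible of it).
The state is a dict: "clock": time; "q": joint angles; "qd": joint speeds; "joint_efforts": joint torques, N m; "tcp_pos": TCP position; "tool_rot": TCP orientation; "contact_force": force on the tool from outside, world axes, zero at the start; "ft_torque": the same for the moment, N m; "grip_width": opening from 0.0 (shut) to 1.0 (fully open); "grip_force": force on a finger pad.
Only numpy, scipy, OpenCV 4.12 (cv2) and the standard library are available. Lean on these libraries where they do the work, as an engineer would, in place of code of your own. Each camera call takes 0.05 s, during which the arm holds its last target. There are 200 camera calls.

## Task

One of the two hold-down stations has a white housing sitting in its nest. Take that station's counterweighted arm by its handle bar and lift it up past its balance point, so that it rests fully open by itself and the housing can be got at. Leave the housing in its nest and leave the empty station's arm shut.

Things in the scene. Friction and masses are not known exactly. Their poses are not given: they have to be found in the camera images.
- lever_1_handle (a point): Middle of the handle bar of station 1's arm: a round black bar, 10 mm thick, 68 mm clear between the arm's two side rails, level and parallel to the hinge pin. Free air all round it: fingers can pass down either side and pinch it, and it can turn between them as the arm swings. Axes turn with the arm: y along the bar; when shut, x points level from bar to hinge, z up.
- station_1_hinge (a point): Middle of station 1's hinge pin, fixed, 85 mm above the table, 130 mm from the handle bar's middle. y along the pin; x level, away from the shut arm's handle. Station: bolted plate 200 x 100 x 12 mm, nest in the middle, pillar at the far end; arm of two steel rails lying level over the nest, a rubber pad hanging from it, a steel counterweight (34 mm thick) up behind the hinge.
- lever_1 (a joint): Swing of station 1's arm, rad: 0 shut (arm level); grows as the handle bar rises and goes over toward the hinge. Balance point at about 0.9: let go before it, the arm falls shut; past it, it swings on by itself in a second or two to its stop at 1.75 (fully open, bar 128 mm above the hinge pin). Moving it takes under 3 N at the bar.
- station_1_nest (a point): Middle of the nest of station 1: a black open pocket 33 x 36 mm, 10 mm deep, walls 4 mm; the point is 28 mm above the table, where the centre of a seated housing lies. Axes as station_1_hinge.
- lever_2_handle (a point): Middle of the handle bar of station 2's arm; station 2 is built exactly like station 1.
- station_2_hinge (a point): Middle of the hinge pin of station 2, as for station 1.
- lever_2 (a joint): Swing of station 2's arm, rad, as for station 1.
- station_2_nest (a point): Middle of the nest of station 2, as for station 1.
- housing_center (a point): Centre of the white moulded housing, 25 x 28 x 24 mm, a short loose barrel with prongs, standing in the nest of one of the two stations under the arm's pad (a second such housing stands loose on the table and does not matter); z is its upright axis.

How it is judged (in metres and radians):
At the end, for the whole second after the job is handed in: The arm of the station that holds the housing rests open by itself, within 0.15 rad of its open stop and at rest; the housing still stands upright (within 14 degrees) in that nest, within 10 mm of its middle; the empty station's arm is shut (below 0.1 rad) (value of joint lever_1 above 1.6 rad and velocity of joint lever_1 between -0.05 and 0.05 rad/s and value of joint lever_2 below 0.1 rad and horizontal distance between housing_center and station_1_nest below 0.01 m and distance between housing_center and station_1_nest below 0.015 m and angle between housing_center's own z axis and vertical below 0.25 rad); the robot touches nothing.
It fails at once if the empty station's arm is lifted (more than 0.3 rad) (value of joint lever_2 above 0.3 rad).
It also fails if it takes over 42 s, if anything falls off the work surface, if the arm or the gripper's body presses on something with over 40 N, if the wrist force passes 120 N, or if a joint passes its speed limit or range.

## Working session

There is one attempt and no reset: what is moved stays moved. The work goes in short steps, Python scripts to look and compute and a shell command to move; the robot and the scene stay as the last step left them, time stands still between calls to the robot, and variables do not carry over. Pictures are saved under pics/ and viewed, at most 10 in all, crops included, and the job is handed in when it is done.

```bash
mkdir -p pics; python3 - <<'E'
from station import ctrl, optics, nets
import cv2, numpy as np
ims=[]
for c in ("side","top"):
    f=optics.grab_frame(c); ims.append(f["frame"])
    print(c,f["vertical_fov"],f["cx"],f["cy"],np.round(f["cam_to_world"],3).tolist(),[k for k in f])
    cv2.imwrite(f"pics/{c}0.png",f["frame"][:,:,::-1])
    for t in ("lever_1_handle","station_1_hinge","station_1_nest","housing_center"):
        print(c,t,[(np.round(d["point"]).tolist(),round(d["confidence"],2)) for d in nets.look_for(c,t)])
print(ctrl.sense())
E
```

```text
side 52.1403030544343 318.7946505035238 238.08865514960783 [[0.997, -0.057, 0.056, 615.927], [0.077, 0.531, -0.844, -777.639], [0.018, 0.846, 0.533, 587.929], [0.0, 0.0, 0.0, 1.0]] ['frame', 'vertical_fov', 'cx', 'cy', 'cam_to_world']
side lever_1_handle [([620.0, -182.0, 90.0], 0.81)]
side station_1_hinge [([594.0, -181.0, 14.0], 0.87)]
side station_1_nest [([597.0, -178.0, 6.0], 0.8)]
side housing_center [([562.0, -161.0, 26.0], 0.68)]
top 50.29038606834099 327.66555169007626 240.10873226373894 [[0.012, 0.987, -0.162, 400.016], [-1.0, 0.014, 0.011, 10.031], [0.013, 0.162, 0.987, 922.699], [0.0, 0.0, 0.0, 1.0]] ['frame', 'vertical_fov', 'cx', 'cy', 'cam_to_world']
top lever_1_handle [([630.0, -153.0, 88.0], 0.98)]
top station_1_hinge [([584.0, -156.0, 9.0], 0.69)]
top station_1_nest [([582.0, -152.0, 8.0], 0.88)]
top housing_center [([566.0, -155.0, 22.0], 0.55)]
{'clock': 0.5, 'q': array([ 1.22546162,  0.41742786, -0.01031477,  1.61363038,  0.00470194,
        1.11069275, -0.05301583]), 'qd': array([ 0.00043756, -0.00045055,  0.00049328, -0.00114934, -0.00115756,
        0.00045289,  0.00079802]), 'joint_efforts': array([-8.56141123e-04, -8.63669729e+01,  6.77355677e-01, -4.34966004e+01,
        1.90192071e-02,  2.45152834e-03, -1.33810686e-04]), 'tcp_pos': array([ 186.98948925, -596.33885292,  248.22984296]), 'tool_rot': array([ 9.88482601e-01,  1.51334541e-01, -2.88533408e-05, -6.25772759e-05]), 'contact_force': array([-0.98678943, -0.1033566 ,  0.03493155]), 'ft_torque': array([ 0.06261683, -0.03975223,  0.01114705]), 'grip_force': 0.0, 'grip_width': 1.0008026721435692}
```

View pics/side0.png

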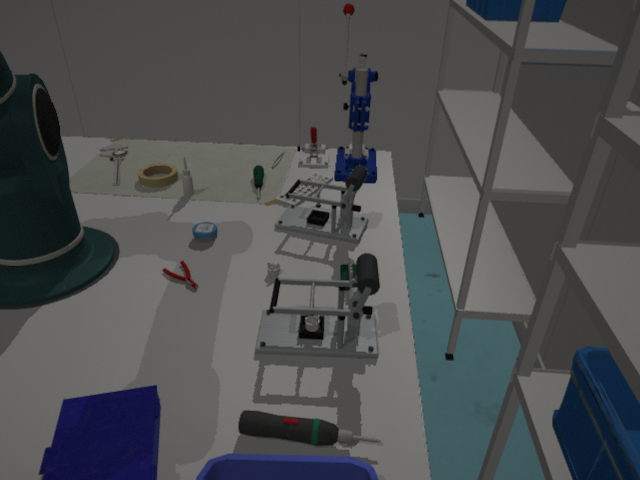

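View pics/top0.png

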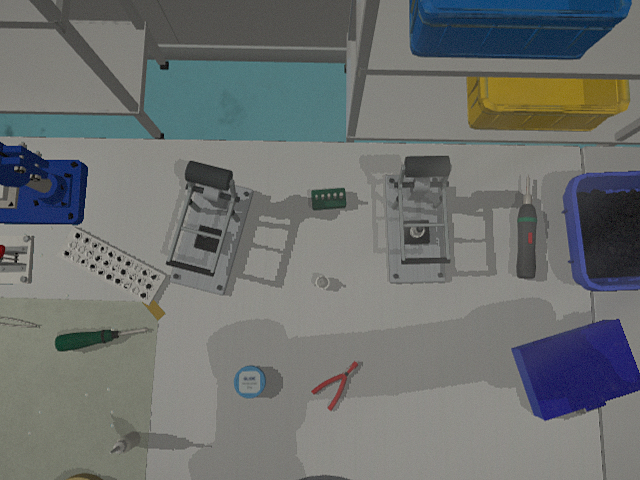

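The side view shows the white housing in the nearer station (nest about (312,325), its handle bar from (278,281) to (272,310)). In the top view this is the right-hand station, with the bar near (421,251) and the housing at (418,232). The other station's nest is empty.

```bash
cat > h.py <<'E'
from station import ctrl, optics, nets
import cv2, numpy as np
def ray(f,u,v):
    F=240/np.tan(np.radians(f["vertical_fov"]/2)); T=np.array(f["cam_to_world"])
    return T[:3,3], T[:3,:3]@np.array([(u-f["cx"])/F,-(v-f["cy"])/F,-1])
def atz(f,u,v,z):
    o,d=ray(f,u,v); return np.round(o+d*(z-o[2])/d[2],1)
E
python3 - <<'E'
from h import *
s=optics.grab_frame("side"); t=optics.grab_frame("top")
for z in (80,85,90): print(z,"bar side",atz(s,278,281,z),atz(s,272,310,z),"top",atz(t,398,251,z),atz(t,446,250,z))
print("nest z28",atz(s,312,323,35),atz(t,417,232,35))
print("plate corners top z12",[atz(t,*p,12) for p in ((391,282),(452,281),(386,176),(447,172))])
print("side",[atz(s,*p,12) for p in ((257,349),(377,348),(267,309),(372,309))])
for c,f in (("side",s),("top",t)):
    for n in ("lever_1_handle","lever_1"):
        for r in nets.regions_of(c,n):
            m=r["pixels"]; y,x=np.nonzero(m); print(c,n,r["confidence"],m.sum(),x.min(),x.max(),y.min(),y.max())
cv2.imwrite("pics/c.png",np.hstack([cv2.resize(s["frame"][240:370,240:400],(400,325),interpolation=2),cv2.resize(t["frame"][145:295,370:470],(400,600),interpolation=2)[:325*1]])[:,:,::-1]) if 0 else None
a=cv2.resize(s["frame"][240:370,230:390],(400,325),interpolation=2);b=cv2.resize(t["frame"][145:295,370:470],(400,600),interpolation=2)
o=np.zeros((600,800,3),np.uint8);o[:325,:400]=a;o[:,400:]=b;cv2.imwrite("pics/c.png",o[:,:,::-1])
E
```

```text
80 bar side [ 504.5 -117.6   80. ] [ 506.2 -192.8   80. ] top [ 521.5 -116.9   80. ] [ 524.3 -197.2   80. ]
85 bar side [ 505.6 -124.1   85. ] [ 507.3 -198.5   85. ] top [ 520.8 -116.1   85. ] [ 523.5 -196.    85. ]
90 bar side [ 506.7 -130.6   90. ] [ 508.3 -204.3   90. ] top [ 520.  -115.4   90. ] [ 522.8 -194.7   90. ]
nest z28 [ 567.5 -166.8   35. ] [ 562.4 -157.6   35. ]
plate corners top z12 [array([ 475.2, -114. ,   12. ]), array([ 478.4, -223.2,   12. ]), array([ 670.8, -106.4,   12. ]), array([ 680.2, -219.5,   12. ])]
side [array([ 482.5, -211.6,   12. ]), array([ 676.2, -190.7,   12. ]), array([ 482.2, -112.7,   12. ]), array([669.4, -94. ,  12. ])]
side lever_1_handle 0.84 2409 269 379 254 318
side lever_1 0.97 2507 268 379 253 319
side lever_1 0.77 1196 286 367 166 208
top lever_1_handle 0.67 2414 394 450 156 264
top lever_1 0.61 2365 166 239 162 276
top lever_1 0.55 2322 394 451 156 264
```

View pics/c.png

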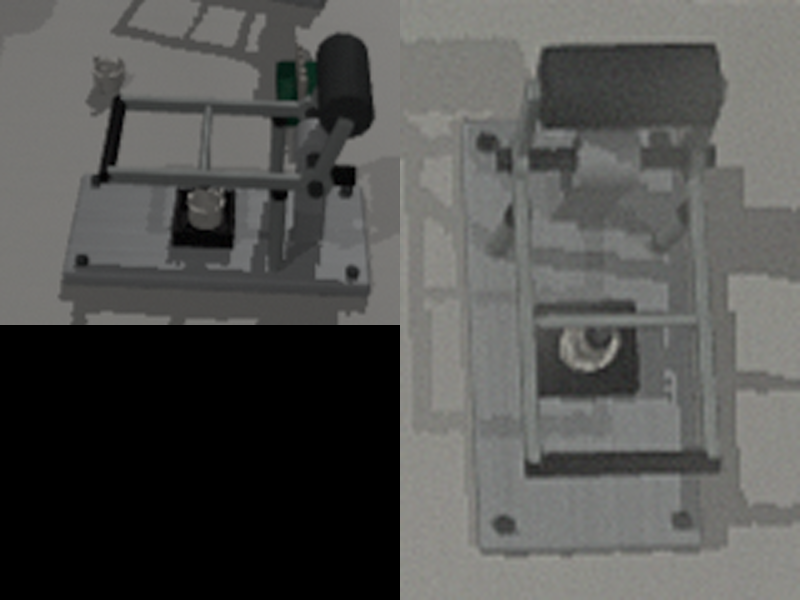

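The crop puts the bar middle at about (504,-162,85) in both views, and the yaw is about 1.5°. I'll go above it first.

```bash
python3 -m jog '[[[0,0,0.2],[0,0,0.3],0.5],[[0,0,0.2],[0.3,0.4,0.3],0.5],[[0,0,0.412],[0.64,0.87,0.3],0.5],[[0,0,0.412],[0.64,0.87,0.3],0.5],[[0,0,0.412],[0.64,0.87,0.3],0.5],[[0,0,0.412],[0.64,0.87,0.3],0.5],[[0,0,0.412],[0.64,0.87,0.3],0.5],[[0,0,0.412],[0.64,0.87,0.3],0.5],[[0,0,0.412],[0.64,0.87,0.3],0.5],[[0,0,0.412],[0.64,0.87,0.3],0.5],[[0,0,0.412],[0.64,0.87,0.3],0.5],[[0,0,0.412],[0.64,0.87,0.3],0.5],[[0,0,0.412],[0.64,0.87,0.3],0.5]]' 40
python3 -c "
from station import ctrl;print(ctrl.sense()['q'])"
```

```text
clock: 1.88
tcp_pos: [346.9, -378.9, 323.3]
tool_rot: [0.698, 0.716, -0.0, 0.0]
contact_force: [-0.4, 0.1, -1.0]
grip_width: 0.501
grip_force: 0.0
[ 1.06009121  0.16449541 -0.3266545   1.78365593  0.05648304  1.20246493
  0.74230379]
```

```bash
python3 -m jog '[[[0,0,0],[0.63,0.868,-0.2],0.5],[[0,0,0],[0.63,0.868,-0.2],0.5],[[0,0,0],[0.63,0.868,-0.2],0.5],[[0,0,0],[0.63,0.868,-0.2],0.5],[[0,0,0],[0.63,0.868,-0.2],0.5],[[0,0,0],[0.63,0.868,-0.2],0.5],[[0,0,0],[0.63,0.868,-0.5],0.5],[[0,0,0],[0.63,0.868,-0.5],0.5],[[0,0,0],[0.63,0.868,-0.5],0.5],[[0,0,0],[0.63,0.868,-0.5],0.5],[[0,0,0],[0.63,0.868,-0.5],0.5]]' 40
python3 - <<'E'
from h import *
print(ctrl.sense()['q'])
w=optics.grab_frame("wrist"); print(w["vertical_fov"],w["cx"],w["cy"],np.round(w["cam_to_world"],3).tolist())
np.savez("w.npz",**w)
cv2.imwrite("pics/w1.png",w["frame"][:,:,::-1])
print([(np.round(d["point"]).tolist(),round(d["confidence"],2)) for d in nets.look_for("wrist","lever_1_handle")])
E
```

```text
clock: 2.8
tcp_pos: [504.9, -162.8, 200.0]
tool_rot: [0.698, 0.716, 0.0, 0.001]
contact_force: [-0.5, 0.5, 0.4]
grip_width: 0.497
grip_force: 0.0
[ 0.66376587  0.34158495 -0.49325475  1.8848038   0.19524239  0.9611636
  0.10789682]
69.92007711341378 312.0803244109458 240.90804403401398 [[1.0, -0.024, -0.008, 503.18], [0.026, 0.954, 0.3, -86.74], [0.001, -0.3, 0.954, 326.041], [0.0, 0.0, 0.0, 1.0]]
[([633.0, -149.0, 133.0], 0.75)]
```

View pics/w1.png

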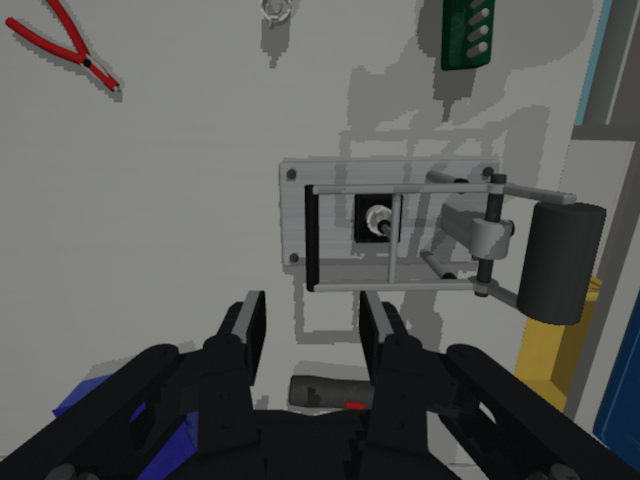

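The wrist view shows the bar from (312,186) to (312,291), the hinge pin around (490,237) and the housing at (379,220) in its nest, with the fingers on either side of the bar.

```bash
python3 - <<'E'
from h import *
w={k:v for k,v in np.load("w.npz").items()}
for n,p in dict(b1=(312,187),b2=(312,290),mid=(312,238),h1=(497,183),h2=(483,292),hm=(490,238)).items(): print(n,atz(w,*p,85))
s=optics.grab_frame("side");t=optics.grab_frame("top")
print(atz(s,275,295.6,85),atz(t,425.7,261,85))
print("hinge",atz(t,422,184.5,85))
E
```

```text
b1 [ 504.2 -122.9   85. ]
b2 [ 506.3 -202.2   85. ]
mid [ 505.2 -160.3   85. ]
h1 [ 633.5 -116.8   85. ]
h2 [ 638.4 -200.5   85. ]
hm [ 635.9 -157.    85. ]
[ 506.5 -163.    85. ] [ 504.7 -161.8   85. ]
hinge [ 635.1 -158.    85. ]
```

```bash
python3 -m jog '[[[0,0,0],[0.002,0.004,-0.12],0.5],[[0,0,0],[0.002,0.004,-0.24],0.5],[[0,0,0],[0.002,0.004,-0.34],0.5],[[0,0,0],[0.002,0.004,-0.42],0.5],[[0,0,0],[0.002,0.004,-0.46],0.5],[[0,0,0],[0.002,0.004,-0.46],0.5],[[0,0,0],[0.002,0.004,-0.46],0.7],[[0,0,0],[0.002,0.004,-0.46],0.8],[[0,0,0],[0.002,0.004,-0.46],0.9],[[0,0,0],[0.002,0.004,-0.46],1],[[0,0,0],[0.002,0.004,-0.46],1],[[0,0,0],[0.002,0.004,-0.46],1],[[0,0,0],[0.002,0.004,-0.46],1],[[0,0,0],[0.002,0.004,-0.46],1],[[0,0,0],[0.002,0.004,-0.46],1]]' 40
python3 - <<'E'
from h import *
import cv2
a=optics.grab_frame("side")["frame"];w=optics.grab_frame("wrist")["frame"]
o=np.hstack([cv2.resize(a[200:400,200:400],(400,400)),cv2.resize(w,(400,300))[:,:].copy() if 0 else np.vstack([cv2.resize(w,(400,300)),np.zeros((100,400,3),np.uint8)])])
cv2.imwrite("pics/g.png",o[:,:,::-1])
# arc, relative to now, in shares of 250 mm
c,s_=np.cos,np.sin
for th in np.r_[0:1.66:.15,1.68]: d=130*np.array([1-c(th),.027*(1-c(th)),s_(th)])/250; print(round(th,2),np.round(d,3))
E
```

```text
clock: 4.25
tcp_pos: [504.8, -161.3, 84.6]
tool_rot: [0.697, 0.717, -0.0, 0.0]
contact_force: [-7.8, 0.4, 12.2]
grip_width: 0.099
grip_force: 39.1
0.0 [0. 0. 0.]
0.15 [0.006 0.    0.078]
0.3 [0.023 0.001 0.154]
0.45 [0.052 0.001 0.226]
0.6 [0.091 0.002 0.294]
0.75 [0.14  0.004 0.354]
0.9 [0.197 0.005 0.407]
1.05 [0.261 0.007 0.451]
1.2 [0.332 0.009 0.485]
1.35 [0.406 0.011 0.507]
1.5 [0.483 0.013 0.519]
1.65 [0.561 0.015 0.518]
1.68 [0.577 0.016 0.517]
```

View pics/g.png

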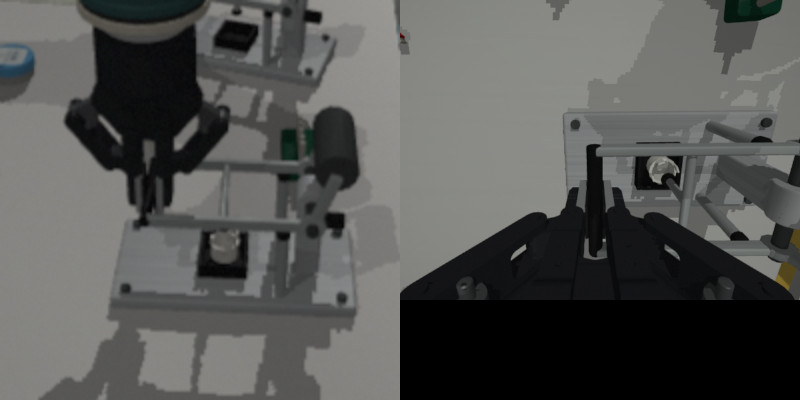

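The bar is pinched between the fingers at (596,200) in the picture, and the housing is still in its nest. I'll start the swing and check partway.

```bash
python3 -m jog '[[[0,0,0],[0.002,0,0.04],1],[[0,0,0],[0.006,0,0.078],1],[[0,0,0],[0.013,0,0.116],1],[[0,0,0],[0.023,0.001,0.154],1],[[0,0,0],[0.037,0.001,0.19],1],[[0,0,0],[0.052,0.001,0.226],1],[[0,0,0],[0.07,0.002,0.26],1],[[0,0,0],[0.091,0.002,0.294],1],[[0,0,0],[0.091,0.002,0.294],1],[[0,0,0],[0.091,0.002,0.294],1]]' 40
python3 - <<'E'
from h import *
a=optics.grab_frame("side")["frame"]
cv2.imwrite("pics/s2.png",cv2.resize(a[160:400,180:420],(480,480))[:,:,::-1])
E
```

```text
clock: 5.18
tcp_pos: [526.0, -160.5, 158.2]
tool_rot: [0.697, 0.717, -0.002, -0.001]
contact_force: [-21.9, 0.3, 12.8]
grip_width: 0.096
grip_force: 39.9
```

View pics/s2.png

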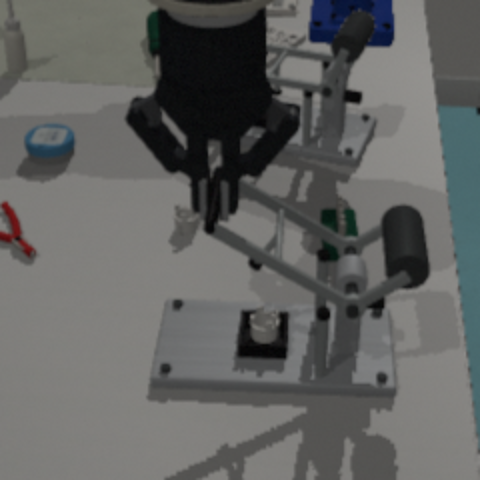

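The arm is lifting, the housing stays in its nest and the far station is still shut. The force says I'm about 2 mm inside the arc, so I'll correct outward and continue to about 1.63 rad.

```bash
python3 -m jog '[[[0,0,0],[-0.008,0,0.004],1],[[0,0,0],[0.024,0,0.044],1],[[0,0,0],[0.06,0.001,0.082],1],[[0,0,0],[0.099,0.002,0.117],1],[[0,0,0],[0.142,0.003,0.148],1],[[0,0,0],[0.188,0.004,0.173],1],[[0,0,0],[0.188,0.004,0.173],1]]' 40
```

```text
clock: 5.82
tcp_pos: [577.0, -158.7, 203.5]
tool_rot: [0.697, 0.717, 0.001, 0.002]
contact_force: [-11.1, 3.2, 21.2]
grip_width: 0.098
grip_force: 43.2
```

```bash
python3 -m jog '[[[0,0,0],[-0.003,0,0.006],1],[[0,0,0],[0.046,0.001,0.03],1],[[0,0,0],[0.097,0.002,0.047],1],[[0,0,0],[0.15,0.003,0.06],1],[[0,0,0],[0.202,0.004,0.067],1],[[0,0,0],[0.254,0.005,0.068],1],[[0,0,0],[0.254,0.005,0.068],1],[[0,0,0],[0.254,0.005,0.068],1]]' 40
python3 - <<'E'
from h import *
a=optics.grab_frame("side")["frame"]
cv2.imwrite("pics/s3.png",cv2.resize(a[120:380,200:460],(520,520))[:,:,::-1])
E
```

```text
clock: 6.48
tcp_pos: [639.4, -156.7, 218.7]
tool_rot: [0.697, 0.717, 0.001, 0.0]
contact_force: [-0.9, 4.8, 5.6]
grip_width: 0.096
grip_force: 41.4
```

View pics/s3.png

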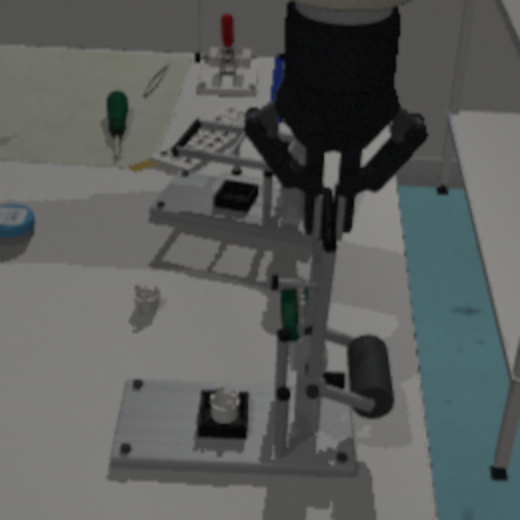

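The arm is about upright (θ≈1.6), past balance, and the housing is seated. I'll open the fingers and go straight up.

```bash
python3 -m jog '[[[0,0,0],[0.02,0,0],0.5],[[0,0,0],[0.03,0,0],0],[[0,0,0],[0.04,0,0],0],[[0,0,0],[0.05,0,0],0],[[0,0,0],[0.05,0,0],0],[[0,0,0],[0.05,0,0],0],[[0,0,0],[0.05,0,0.1],0],[[0,0,0],[0.05,0,0.25],0],[[0,0,0],[0.05,0,0.4],0],[[0,0,0],[0.05,0,0.5],0],[[0,0,0],[0.05,0,0.5],0],[[0,0,0],[0.05,0,0.5],0],[[0,0,0],[0.05,0,0.5],0],[[0,0,0],[0.05,0,0.5],0],[[0,0,0],[0.05,0,0.5],0],[[0,0,0],[0.05,0,0.5],0],[[0,0,0],[0.05,0,0.5],0],[[0,0,0],[0.05,0,0.5],0],[[0,0,0],[0.05,0,0.5],0],[[0,0,0],[0.05,0,0.5],0]]' 40
python3 -m jog '[[[0,0,0],[-0.1,0,0],0],[[0,0,0],[-0.2,0,0],0],[[0,0,0],[-0.3,0,0],0],[[0,0,0],[-0.3,0,0],0],[[0,0,0],[-0.3,0,0],0],[[0,0,0],[-0.3,0,0],0],[[0,0,0],[-0.3,0,0],0],[[0,0,0],[-0.3,0,0],0],[[0,0,0],[-0.3,0,0],0],[[0,0,0],[-0.3,0,0],0],[[0,0,0],[-0.3,0,0],0],[[0,0,0],[-0.3,0,0],0]]'
python3 - <<'E'
from h import *
a=optics.grab_frame("side")["frame"]
cv2.imwrite("pics/s4.png",cv2.resize(a[120:380,200:460],(520,520))[:,:,::-1])
E
```

```text
clock: 8.2
tcp_pos: [650.7, -158.1, 341.9]
tool_rot: [0.697, 0.717, -0.0, -0.0]
contact_force: [0.9, -1.4, 0.0]
grip_width: 1.001
grip_force: 0.0
clock: 9.2
tcp_pos: [575.8, -158.0, 341.9]
tool_rot: [0.697, 0.717, -0.0, -0.0]
contact_force: [0.5, -0.5, 0.8]
grip_width: 1.001
grip_force: 0.0
```

View pics/s4.png

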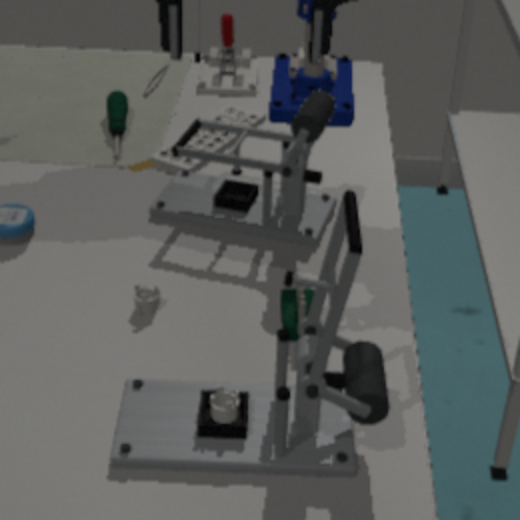

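The station's arm leans past vertical, with its bar at about (352,220) in the crop. The housing is upright in its nest and the far arm is shut. I'll check that the arm is at rest, then hand in.

```bash
python3 -m jog '[[[0,0,0],[0,0,0],0],[[0,0,0],[0,0,0],0],[[0,0,0],[0,0,0],0],[[0,0,0],[0,0,0],0],[[0,0,0],[0,0,0],0],[[0,0,0],[0,0,0],0],[[0,0,0],[0,0,0],0],[[0,0,0],[0,0,0],0],[[0,0,0],[0,0,0],0],[[0,0,0],[0,0,0],0],[[0,0,0],[0,0,0],0],[[0,0,0],[0,0,0],0]]' >/dev/null
python3 - <<'E'
from h import *
a=optics.grab_frame("side")["frame"]
b=cv2.resize(a[120:380,200:460],(520,520)).astype(int); o=cv2.imread("pics/s4.png")[:,:,::-1].astype(int)
m=np.abs(b-o)[180:440,270:400].max(2); print("changed px",(m>40).sum())
if (m>40).sum()<30: print(ctrl.close_job())
E
```

```text
changed px 0
the job is handed in; nothing more can be done
None
```

Station 1's arm rests fully open by itself, with the housing upright in its nest, station 2's arm still shut and the robot clear; I handed the job in at about 10 s on the clock, and no verdict came back.

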